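Clear the tray sealer and open the cleaner

ROBOT

A 6-joint arm with a two-finger parallel gripper is mounted at the origin on the work surface. World frame = base frame: x ahead of the robot, y to its left, z up, the work surface at z = 0. Lengths are in m, angles in rad, forces in N, time in s.
With the tool pointing down it reaches from about 0.3 to 0.75 m from the base axis. Payload 8.5 kg.
Tool frame: the origin (TCP) lies on the centre line of the jaws, within the pads' length; the fingertips stand 22 mm ahead of it and the grasp point (between the pads) lies 3 mm ahead of it; z points along the fingers, y is the line along which they close (so a half turn about z gives the same grasp; the last joint's range is limited). The gripper opens to 88 mm and grips with 3 to 60 N. Pads are 18 mm wide; open, the fingers measure 123 mm over their backs; the gripper's body (75 mm by 187 mm) begins 45 mm behind the grasp point.
Start: joints at [-1.472, 0.381, 1.297, -0, 1.464, -0.215], TCP at [0.17, -0.523, 0.223] pointing down, gripper open.
Joint ranges: [-3.11, 3.11], [-0.89, 2.33], [0.22, 2.48], [-1.42, 4.56], [0.17, 2.85], [-2.88, 2.88]. Speed limits (rad/s): [2.39, 2.39, 3.14, 3.14, 3.14, 3.14].

INTERFACE

Orientations are given as a unit quaternion [w, x, y, z].
In Python, from bench import bot gives the robot as it stands. The module is installed in compiled form; this text tells all that it offers.
- The arm moves only by the tool step_arm, never from a script. Its argument "series" is a list that holds one entry, the list of rows, each a list of 7 numbers: the shift along the world's x, y, z in mm, then the turn, a rotation vector about the world's x, y, z in rad, then the opening, from 0 (shut) to 1 (fully open). A call has 1 to 8 rows; each row shifts and turns the commanded pose from where the row before left it; what a row does not reach is not made up. A row lasts 1/12 s, in which the tool goes at most 41.7 mm and 7.16 degrees, less where a joint would pass 70% of its speed; a pose out of reach is approached as far as the arm can. A call with a gripper value outside its range is refused whole. The fingers move at their own pace and stop on an object; "force" is the grip in N (left out, the last holds). Time passes only in rows, so rows that do not move let the fingers close. It gives the time, the measured TCP pose, the force, the opening and the grip force at its end, in the units of the state.
- bot.sense(): the state, without advancing time (a new reading comes with each control period).
- bot.get_image(name): name is "scene" or "side" or "wrist"; returns the picture (400x640x3 uint8, red, green, blue); there is no depth.
- bot.camera_model(name): a dict with "fx", "fy", "cx", "cy" (pixels), "k1" (the pictures are not rectified: a ray, as slopes to the right and down, at radius r is drawn at 1 + k1 r^2 times it, then the intrinsics apply), "pose" (4x4, takes a point from camera to world coordinates). Camera axes: x right, y up, looking along -z (the intrinsics and any distortion apply to the point x, -y, -z); pixel columns grow to the right and rows downward; lengths in m; the calibration is good to about 2 mm. A picture is of the moment at which its call begins: read the wrist's pose just before it. camera_model takes no time and is no camera call; for the wrist camera it gives the pose at the moment of the call.
- bot.job_done(): hands the job in; it is judged then, once.
The state is a dict: "time": time; "joint_pos": joint angles; "qvel": joint speeds; "effort": joint torques, N m; "tcp_pos": TCP position; "tcp_rot": TCP orientation; "force": force on the tool from outside, world axes, zero at the start; "ft_torque": the same for the moment, N m; "width": opening from 0.0 (shut) to 1.0 (fully open); "grasp_force": force on a finger pad.
Only numpy, scipy, OpenCV 4.12 (cv2) and the standard library are available. Lean on these libraries where they do the work, as an engineer would, in place of code of your own. Each camera call takes 0.05 s, during which the arm holds its last target. There are 200 camera calls.

TASK

The sealing run is over and the sealer is to be washed down: first take both sealed snack packs out of the sealer's catch tray and set them down, not dropped, flat beside each other on the floor of the blue tote, so that no food lies out when the cleaner is opened. Then open the cleaner bottle's push-and-turn safety cap: press it down, keep it pressed while you twist it anticlockwise free, and lift it off, leaving the bottle standing in its caddy and the other things on the bench where they are. Finish while still holding the cap level in the gripper, right above the bottle's open neck and several centimetres clear of it; do not put it down or let it go.

Things in the scene. Friction and masses are not known exactly. Their poses are not given: they have to be found in the camera images.
- sealer: Fixed bench tray sealer (metal housing, white head, film roll). Origin on the bench under the centre of its steel catch tray; x along the tray's 310 mm side, y up the chute to the machine. Tray 310 (x) by 190 (y) mm, rim 22 mm high, floor 4 mm above the bench. The chute starts at the tray's +y rim and rises to 95 mm at the machine's face, 205 mm from the origin; the film roll is 293 mm high.
- pack1_center (a point): First sealed snack pack: black rigid tray under clear film, with pink slices and a white label, 54 (x) by 110 (y) by 36 (z) mm, 0.15 kg. The point is its centre, 18 mm above its underside; z up. It starts flat in the half of the catch tray on the sealer's -x side, long side roughly along the sealer's y.
- pack2_center (a point): Second sealed snack pack, like the first, in the half of the catch tray on the sealer's +x side. The point is its centre; same axes.
- tote: Shallow open blue tote, loose, 0.7 kg, 260 (x) by 180 (y) mm outside, 70 mm high, walls and floor 4 mm. Origin under its centre. The two packs fit side by side along its x, each lying with its long side along the tote's y, centres 62 mm either side of the middle. Tote and caddy may stand in either of two places.
- caddy: Two-pocket steel caddy screwed to the bench, 185 (x) by 94 (y) mm, 55 mm high, walls and floor 3 mm. Origin on the bench under the middle of the pocket that holds the cleaner bottle; the other pocket, 91 mm away along its +x, holds the clear dosing beaker.
- bottle_mouth (a point): White square cleaner bottle with green labels, 84 by 84 mm, about 0.75 kg, standing loose with 2 mm play in its caddy pocket, which stops it turning. The point is the centre of the neck's rim, 199 mm above the underside (202 mm above the bench); z up. Flat sides end 150 mm above the underside; the shoulder narrows to a 47 mm collar on the neck, 5 mm below the locked cap's lower edge.
- cap_center (a point): Red ribbed push-and-turn cap, round, 49 mm across, 30 mm high, 0.04 kg; the point is its centre, 199 mm above the bench while locked; z up. Hooks inside lock it. Pressed down 5 mm on to the collar (spring, 5 to 12 N) and held down it turns anticlockwise seen from above: free to lift after 35 degrees, best at 60, stop at 85. One grasp on its sides serves for all of it.
- beaker_center (a point): Clear plastic dosing beaker, 60 mm across, 80 mm high, in the caddy's other pocket; centre. To be left alone.
- jar_gherkin_center (a point): Jar of gherkins (green, brass lid), 74 mm across, 105 mm high, behind the work area; centre. To be left alone.
- jar_pepper_center (a point): Jar of red peppers, same size; centre. To be left alone.
- jar_mushroom_center (a point): Jar of mushrooms (brown), same size; centre. To be left alone.
- mill_center (a point): Dark wooden pepper mill, 52 mm across, 140 mm high; centre. To be left alone.
- brush_center (a point): Wooden hand brush lying bristles down at the robot's right, 48 by 150 by 53 mm high with its handle; the point lies 21 mm up. To be left alone.
Things that resemble listed ones, but are neither listed nor needed, are in the scene too. There is more than one size of the part that bears cap_center; the job needs the largest.

How it is judged:
On the way, in this order (a step that is already met when the one before it is completed fails the run):
1. both packs lie flat and released on the floor of the tote (x of pack1_center in the frame of tote between -0.115 and 0.115 m and y of pack1_center in the frame of tote between -0.075 and 0.075 m and z of each of pack1_center, pack2_center in the frame of tote below 0.032 m and angle between each of pack1_center, pack2_center's own z axis and vertical below 0.2 rad and x of pack2_center in the frame of tote between -0.115 and 0.115 m and y of pack2_center in the frame of tote between -0.075 and 0.075 m and contact force between the fingers and pack1 below 0.1 N and linear speed of each of pack1, pack2 below 0.05 m/s and contact force between the fingers and pack2 below 0.1 N), for 0.2 s.
2. the locked cap is pressed down on the bottle's neck (z of cap_center in the frame of bottle_mouth below -0.0053 m and horizontal distance between cap_center and bottle_mouth below 0.006 m and angle between the x axis of cap_center and the x axis of bottle_mouth, either way round below 0.25 rad and contact force between the fingers and cap above 1 N and angle between bottle_mouth's own z axis and vertical below 0.12 rad and z of bottle_mouth in the frame of caddy between 0.195 and 0.212 m), for 0.05 s.
3. the cap is turned out of its hooks, bottle still standing in the caddy (angle between the x axis of cap_center and the x axis of bottle_mouth, either way round above 0.5 rad and z of cap_center in the frame of bottle_mouth below 0.012 m and contact force between the fingers and cap above 1 N and angle between bottle_mouth's own z axis and vertical below 0.12 rad and z of bottle_mouth in the frame of caddy between 0.195 and 0.212 m), for 0.05 s.
At the end, for the whole second after the job is handed in: Cap gripped, still, level within 20 deg, its centre 45-200 mm above the neck rim and within 45 mm of its axis, clear of the bottle; bottle upright within 7 deg in its caddy pocket; both packs flat within 11 deg on the tote floor, let go and at rest (all of step 1 and z of cap_center in the frame of bottle_mouth between 0.045 and 0.2 m and horizontal distance between cap_center and bottle_mouth below 0.045 m and angle between cap_center's own z axis and vertical below 0.35 rad and linear speed of cap below 0.05 m/s and contact force between the fingers and cap above 2 N and contact force between each of cap, the fingers and bottle below 0.1 N and angle between bottle_mouth's own z axis and vertical below 0.12 rad and z of bottle_mouth in the frame of caddy between 0.195 and 0.212 m and horizontal distance between bottle_mouth and caddy below 0.02 m); the arm keeps its last pose, push and grip.
It fails at once if the cap is turned open before both packs are in the tote (angle between the x axis of cap_center and the x axis of bottle_mouth, either way round above 0.4 rad and not ((x of pack1_center in the frame of tote between -0.115 and 0.115 m and y of pack1_center in the frame of tote between -0.075 and 0.075 m and z of pack1_center in the frame of tote below 0.032 m and angle between pack1_center's own z axis and vertical below 0.2 rad) and (x of pack2_center in the frame of tote between -0.115 and 0.115 m and y of pack2_center in the frame of tote between -0.075 and 0.075 m and z of pack2_center in the frame of tote below 0.032 m and angle between pack2_center's own z axis and vertical below 0.2 rad))).
It fails at once if a pack is dropped (falls freely some 3 cm or more) ((linear speed of pack1 above 0.8 m/s and contact force between the fingers and pack1 below 0.1 N) or (linear speed of pack2 above 0.8 m/s and contact force between the fingers and pack2 below 0.1 N)).
It fails at once if the bottle is tipped or pulled up out of its place in the caddy (angle between bottle_mouth's own z axis and vertical above 0.2 rad or z of bottle_mouth in the frame of caddy above 0.222 m).
It fails at once if something else on the bench is moved more than 3 cm (distance of any of beaker_center, jar_gherkin_center, jar_pepper_center, jar_mushroom_center, mill_center, brush_center from where it was at the start of the episode above 0.03 m).
It also fails if it takes over 72 s, if anything falls off the work surface, if the arm or the gripper's body presses on something with over 40 N, if the wrist force passes 120 N, or if a joint passes its speed limit or range.

## Working session

There is one attempt and no reset: what is moved stays moved. The work goes in short steps, Python scripts to look and compute and a tool call to move; the robot and the scene stay as the last step left them, time stands still between calls to the robot, and variables do not carry over. Pictures are saved under pics/ and viewed, at most 10 in all, crops included, and the job is handed in when it is done.

Besides the shell and the picture viewer there is one more tool, called after "Request:" as name(argument=value, ...), one argument or row to a line, values as JSON. step_arm: Moves the arm, as the interface text tells. Its arguments: {"type":"object","properties":{"series":{"type":"array","items":{"type":"array","items":{"type":"array","items":{"type":"number"}}}},"force":{"type":"number"}},"required":["series"]}

```bash
mkdir -p pics
cat > h.py <<'E'
import numpy as np, cv2
from bench import bot
def snap(n,f):
    m=bot.camera_model(n); im=bot.get_image(n); cv2.imwrite('pics/'+f,im[:,:,::-1]); np.save('pics/'+f[:-4]+'.npy',im); return im,m
def ray(m,u,v):
    x=(u-m['cx'])/m['fx']; y=(v-m['cy'])/m['fy']; r=np.hypot(x,y); s=r
    for _ in range(20): s=r/(1+m['k1']*s*s)
    k=s/r if r>0 else 1
    P=np.array(m['pose']); d=P[:3,:3]@np.array([x*k,-y*k,-1.]); return P[:3,3],d
def onz(m,u,v,z):
    o,d=ray(m,u,v); return o+d*(z-o[2])/d[2]
def proj(m,p):
    P=np.array(m['pose']); c=P[:3,:3].T@(np.array(p)-P[:3,3]); x=-c[0]/c[2]; y=c[1]/c[2]
    k=1+m['k1']*(x*x+y*y); return m['fx']*x*k+m['cx'], m['fy']*y*k*1+m['cy'] if False else -m['fy']*(c[1]/-c[2])*k+m['cy']
def tri(rs):
    A=np.zeros((3,3));b=np.zeros(3)
    for o,d in rs:
        d=d/np.linalg.norm(d);M=np.eye(3)-np.outer(d,d);A+=M;b+=M@o
    return np.linalg.solve(A,b)
E
python3 - <<'E'
from h import *
for n in('scene','side'):
    im,m=snap(n,n+'0.png'); print(n,{k:np.round(v,3).tolist() for k,v in m.items()})
print(bot.sense())
E
```

```text
scene {'fx': 427.037, 'fy': 427.037, 'cx': 318.094, 'cy': 201.829, 'k1': -0.099, 'pose': [[0.495, -0.504, 0.708, 1.245], [0.869, 0.285, -0.405, -0.459], [0.002, 0.815, 0.579, 0.739], [0.0, 0.0, 0.0, 1.0]]}
side {'fx': 508.202, 'fy': 508.202, 'cx': 315.48, 'cy': 199.095, 'k1': -0.141, 'pose': [[-0.768, 0.358, -0.531, -0.129], [-0.64, -0.445, 0.626, 0.708], [-0.012, 0.821, 0.571, 0.834], [0.0, 0.0, 0.0, 1.0]]}
{'time': 0.1, 'joint_pos': array([-1.47229074e+00,  3.81146883e-01,  1.29815949e+00, -2.76330240e-05,
        1.46361420e+00, -2.15303253e-01]), 'qvel': array([-0.00114682,  0.00050449, -0.00221126,  0.00013774, -0.0015767 ,
       -0.00014274]), 'effort': array([ 3.17591206e-03, -4.38654077e+01, -2.24911058e+01,  7.14211073e-02,
        3.42483202e-02, -7.14677844e-05]), 'tcp_pos': array([ 0.16973733, -0.52286422,  0.22249832]), 'tcp_rot': array([-6.63631393e-04,  9.87715285e-01,  1.56262841e-01,  2.50397190e-05]), 'force': array([-0.3659027 , -0.13658424, -0.77134739]), 'ft_torque': array([ 0.03100676, -0.01108016,  0.01938101]), 'grasp_force': 0.0, 'width': 1.004576315563379}
```

View pics/scene0.png

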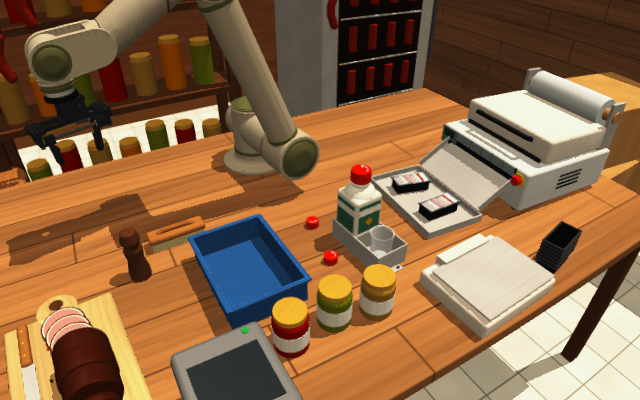

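View pics/side0.png

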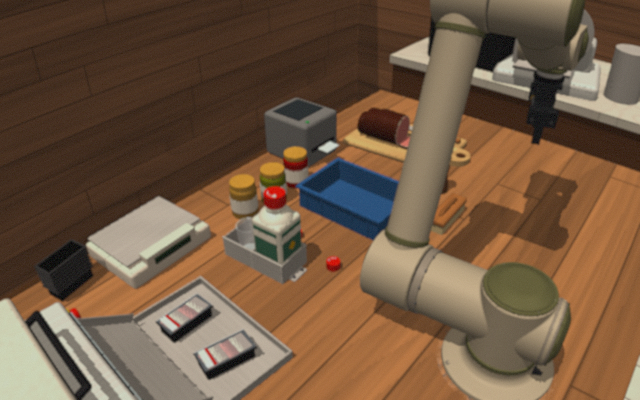

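The scene shows the arm at upper left, the tote around (250,265), packs at (410,182) and (438,205), and the bottle cap at (361,174). Side shows the packs at (186,317) and (227,352), and the cap at (275,197).

Candidates for cap_center are the red cap on the bottle at scene (361,174), loose small red caps at (312,222) and (331,257), and the sealer's red knob at (516,180). I choose the large one on the bottle and check it in a close crop.

Run:
```python
from h import *
a=cv2.imread('pics/scene0.png');b=cv2.imread('pics/side0.png')
A=cv2.resize(a[150:250,300:500],(800,400),interpolation=cv2.INTER_CUBIC)[:, :]
B=cv2.resize(b[180:390,130:330],(0,0),fx=2.8,fy=2.8,interpolation=cv2.INTER_CUBIC)
cv2.imwrite('pics/cA.png',A);cv2.imwrite('pics/cB.png',B)
for n,f in(('scene',a),('side',b)):
    h=cv2.cvtColor(f,cv2.COLOR_BGR2HSV)
    red=cv2.inRange(h,(0,190,90),(5,255,255))|cv2.inRange(h,(174,190,90),(180,255,255))
    blue=cv2.inRange(h,(100,130,40),(118,255,255))
    for nm,mk in(('red',red),('blue',blue)):
        k,l,s,c=cv2.connectedComponentsWithStats(mk)
        for i in range(1,k):
            if s[i,4]>40: print(n,nm,s[i].tolist(),c[i].round(1))
        if nm=='blue':
            i=1+np.argmax(s[1:,4]); ct=max(cv2.findContours((l==i).astype(np.uint8),0,2)[0],key=cv2.contourArea); print(cv2.approxPolyDP(cv2.convexHull(ct),4,True)[:,0].tolist())
```

```text
scene red [24, 8, 13, 16, 82] [29.8 15.3]
scene red [3, 64, 13, 15, 81] [ 9.1 70.6]
scene red [351, 165, 20, 20, 331] [360.2 174.7]
scene red [511, 176, 10, 9, 76] [515.5 180. ]
scene red [306, 216, 13, 13, 125] [311.6 222.4]
scene red [324, 250, 14, 16, 168] [329.9 257.7]
scene red [273, 315, 36, 20, 200] [294.6 327.9]
scene blue [188, 215, 123, 114, 8163] [248.1 268.6]
[[260, 215], [309, 276], [306, 298], [233, 328], [188, 237]]
side red [284, 160, 21, 9, 83] [292.7 163.9]
side red [264, 187, 22, 21, 344] [274.8 197.4]
side red [326, 257, 15, 14, 134] [333.3 264.4]
side blue [297, 159, 101, 80, 4827] [349.9 196.3]
[[297, 185], [337, 159], [397, 182], [385, 225], [372, 238], [301, 204]]
```

View pics/cA.png

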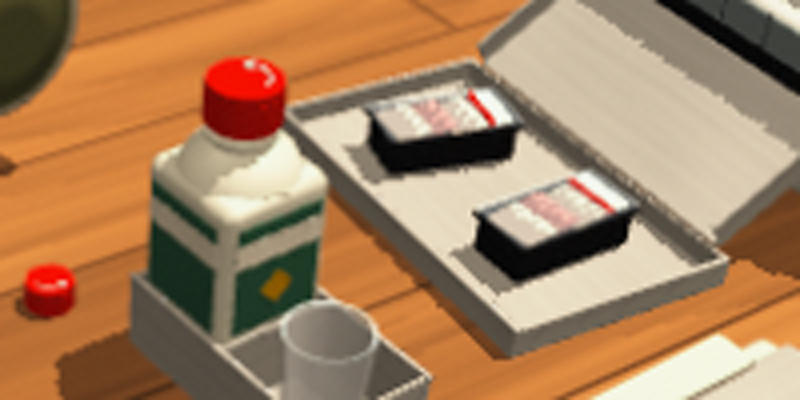

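View pics/cB.png

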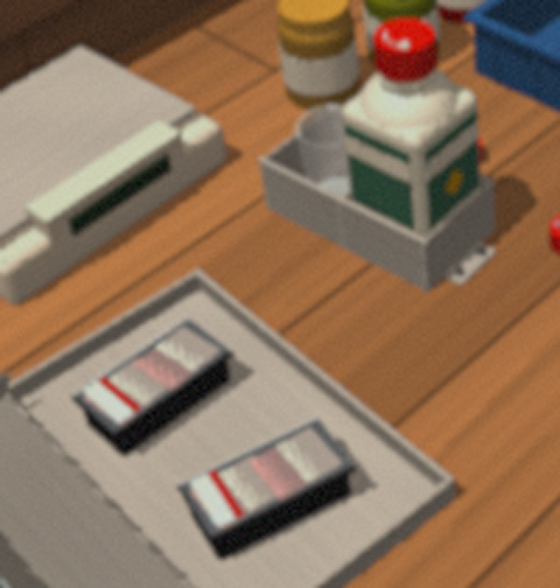

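The crops confirm the large red cap on the bottle (scene 361,174); the loose caps are clearly smaller. Pack top corners are readable in both crops.

Run:
```python
from h import *
S=bot.camera_model('scene');D=bot.camera_model('side')
fa=lambda p:(p[0]/4+300-.4,p[1]/4+150-.4)
fb=lambda p:(p[0]/2.8+130-.3,p[1]/2.8+180-.3)
q={'near_scene':(S,fa,[(365,100),(482,84),(522,124),(378,140)],.04),'near_side':(D,fb,[(318,422),(182,486),(215,528),(355,468)],.04),
'far_scene':(S,fa,[(475,210),(583,170),(638,208),(515,248)],.04),'far_side':(D,fb,[(188,322),(78,398),(118,428),(232,355)],.04),
'tray_scene':(S,fa,[(285,108),(470,62),(728,258),(512,335)],.022),'tray_side':(D,fb,[(455,485),(198,272)],.022),
'caddy_scene':(S,fa,[(132,275),(430,378)],.055),'caddy_side':(D,fb,[(430,258),(265,160),(492,205)],.055)}
for k,(m,f,ps,z) in q.items():
    P=np.array([onz(m,*f(p),z)[:2] for p in ps]);print(k,P.round(3).tolist(),P.mean(0).round(4))
    if len(P)==4: d=(P[1]+P[2]-P[0]-P[3])/2;print('   len',np.linalg.norm(d).round(3),'ang',np.degrees(np.arctan2(d[1],d[0])).round(1),'w',np.linalg.norm((P[3]+P[2]-P[0]-P[1])/2).round(3))
c=tri([ray(S,360.5,174.5),ray(D,274.6,197.2)]);print('cap tri',c, onz(S,360.5,174.5,.199),onz(D,274.6,197.2,.199))
T=np.array([onz(S,*p,.07)[:2] for p in[(260,215),(309.5,276),(188,237),(233.5,320)]]);print('tote scene',T.round(3).tolist())
T=np.array([onz(D,*p,.07)[:2] for p in[(297,185),(337,159),(372,232)]]);print('tote side',T.round(3).tolist())
for n,p in(('ghe',(335,287)),('pep',(290,312)),('mush',(378,277))): print(n,onz(S,*p,.105).round(3))
```

```text
near_scene [[0.375, 0.3], [0.402, 0.396], [0.463, 0.384], [0.426, 0.273]] [0.4164 0.3382]
   len 0.109 ang 73.2 w 0.059
near_side [[0.426, 0.284], [0.457, 0.386], [0.412, 0.395], [0.376, 0.297]] [0.418  0.3405]
   len 0.105 ang 71.5 w 0.049
far_scene [[0.532, 0.277], [0.533, 0.381], [0.589, 0.382], [0.581, 0.271]] [0.5588 0.3277]
   len 0.107 ang 87.9 w 0.052
far_side [[0.578, 0.28], [0.58, 0.385], [0.534, 0.383], [0.525, 0.281]] [0.5539 0.3322]
   len 0.104 ang 87.0 w 0.05
tray_scene [[0.332, 0.256], [0.348, 0.433], [0.649, 0.415], [0.637, 0.223]] [0.4913 0.3319]
   len 0.185 ang 85.6 w 0.304
tray_side [[0.323, 0.253], [0.633, 0.227]] [0.4776 0.2401]
caddy_scene [[0.493, 0.015], [0.671, 0.12]] [0.5821 0.0676]
caddy_side [[0.47, 0.117], [0.666, 0.117], [0.474, 0.036]] [0.5367 0.0899]
cap tri [0.53721955 0.06243967 0.19949   ] [0.5370507  0.06331738 0.199     ] [0.53740847 0.06141218 0.199     ]
tote scene [[0.405, -0.152], [0.661, -0.146], [0.4, -0.341], [0.694, -0.334]]
tote side [[0.665, -0.151], [0.666, -0.332], [0.387, -0.11]]
ghe [ 0.744 -0.132  0.105]
pep [ 0.757 -0.24   0.105]
mush [ 0.764 -0.041  0.105]
```

Request:
step_arm(
  series=[
    [[23,27,8,0,0,0.05,1],[23,27,8,0,0,0.05,1],[23,27,8,0,0,0.05,1],[23,27,8,0,0,0.05,1],[23,27,8,0,0,0.05,1],[23,27,8,0,0,0.05,1],[23,27,8,0,0,0.05,1],[23,27,8,0,0,0.05,1]],
  ],
  force=20,
)

```text
time: 0.77
tcp_pos: [0.3545, -0.3055, 0.2873]
tcp_rot: [-0.0, 0.937, 0.35, -0.0]
force: [0.4, -0.5, 0.3]
width: 0.999
grasp_force: 0.0
```

Request:
step_arm(
  series=[
    [[15,37,3,0,0,0.034,1],[15,37,3,0,0,0.034,1],[15,37,0,0,0,0.034,1],[10,39,0,0,0,0.034,1],[5,40,0,0,0,0.034,1],[5,40,0,0,0,0.034,1],[5,40,0,0,0,0.034,1],[0,40,0,0,0,0.034,1]],
  ],
)

```text
time: 1.43
tcp_pos: [0.4238, 0.0048, 0.2928]
tcp_rot: [-0.0, 0.881, 0.474, -0.0]
force: [-0.2, -0.3, 0.2]
width: 0.998
grasp_force: 0.0
```

Request:
step_arm(
  series=[
    [[0,40,0,0,0,0.034,1],[0,40,0,0,0,0.034,1],[0,40,0,0,0,0.034,1],[0,40,0,0,0,0.034,1],[0,40,0,0,0,0.034,1],[0,40,-10,0,0,0.034,1],[-4,40,-25,0,0,0.034,1],[-4,40,-30,0,0,0.034,1]],
  ],
)

```text
time: 2.1
tcp_pos: [0.4166, 0.3136, 0.2359]
tcp_rot: [0.0, 0.808, 0.589, 0.001]
force: [1.1, -0.1, 0.6]
width: 1.002
grasp_force: 0.0
```

Run:
```python
from h import *
s=bot.sense();print(s['tcp_pos'],s['tcp_rot'],s['time'])
im,m=snap('wrist','w1.png');np.save('w1m.npy',m)
for p in((.417,.339,.04),(.556,.33,.04)):print(proj(m,p))
```

```text
[0.41663444 0.31363875 0.23589821] [2.18253523e-04 8.07943672e-01 5.89258730e-01 1.06043658e-03] 2.1
(np.float64(311.92830394032615), np.float64(152.01470421612316))
(np.float64(433.2426813596541), np.float64(121.74319308839432))
```

View pics/w1.png

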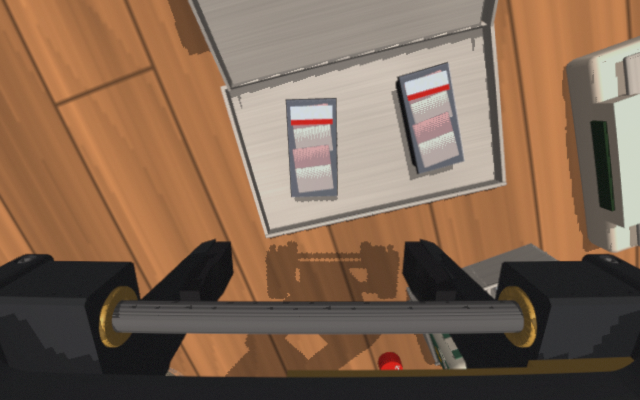

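The wrist view shows pack1 with corners (286,99), (336,98), (338,195), (291,197), and pack2 with corners (399,76), (447,64), (463,159), (418,172), both inside the tray.

Run:
```python
from h import *
m=np.load('w1m.npy',allow_pickle=True).item()
for c in([(291,197),(286,99),(336,98),(338,195)],[(418,172),(399,76),(447,64),(463,159)]):
    P=np.array([onz(m,*p,.04)[:2] for p in c]);d=(P[1]+P[2]-P[0]-P[3])/2;w=(P[3]+P[2]-P[0]-P[1])/2
    print(P.mean(0).round(4),np.linalg.norm(d).round(4),np.linalg.norm(w).round(4),np.degrees(np.arctan2(d[1],d[0])).round(1),np.degrees(np.arctan2(w[1],w[0])).round(1))
T=[onz(m,*p,.022)[:2].round(3).tolist() for p in((223,88),(267,234),(505,184),(490,25))];print(T)
```

```text
[0.4189 0.3417] 0.1101 0.055 74.0 -16.0
[0.5553 0.3326] 0.1072 0.0526 88.3 -2.4
[[0.342, 0.437], [0.328, 0.254], [0.633, 0.226], [0.644, 0.41]]
```

Request:
step_arm(
  series=[
    [[1,14,-20,0,0,0.015,1],[1,14,-25,0,0,0.015,1],[0,0,-30,0,0,0,1],[0,0,-30,0,0,0,1],[0,0,-30,0,0,0,1],[0,0,-20,0,0,0,1],[0,0,-5,0,0,0,1],[0,0,0,0,0,0,1]],
  ],
)

```text
time: 2.82
tcp_pos: [0.4184, 0.339, 0.0751]
tcp_rot: [-0.0, 0.8, 0.6, -0.002]
force: [0.6, 0.2, -0.2]
width: 1.002
grasp_force: 0.0
```

Request:
step_arm(
  series=[
    [[0,2,-16,0,0,0,1],[0,0,-16,0,0,0,1],[0,0,-6,0,0,0,1],[0,0,0,0,0,0,0.5],[0,0,0,0,0,0,0.5],[0,0,0,0,0,0,0.5],[0,0,0,0,0,0,0.5],[0,0,0,0,0,0,0.5]],
  ],
  force=20,
)

```text
time: 3.48
tcp_pos: [0.4192, 0.3415, 0.0389]
tcp_rot: [0.0, 0.8, 0.6, 0.001]
force: [0.4, -0.3, -0.0]
width: 0.647
grasp_force: 0.0
```

Request:
step_arm(
  series=[
    [[0,0,0,0,0,0,0.4],[0,0,0,0,0,0,0.4],[0,0,0,0,0,0,0.4],[0,0,4,0,0,0,0.4],[0,0,10,0,0,0,0.4],[0,0,10,0,0,0,0.4],[0,0,10,0,0,0,0.4],[0,0,0,0,0,0,0.4]],
  ],
)

```text
time: 4.15
tcp_pos: [0.4199, 0.3419, 0.0747]
tcp_rot: [0.0, 0.8, 0.6, 0.002]
force: [-0.1, 0.6, 0.1]
width: 0.402
grasp_force: 0.0
```

Run:
```python
from h import *
im,m=snap('side','s1.png');im2,m2=snap('wrist','w2.png')
a=cv2.resize(im[240:400,110:310,::-1],(600,480));b=cv2.resize(im2[:,:,::-1],(0,0),fx=.6,fy=.6)
cv2.imwrite('pics/m1.png',np.hstack([a[:, :416],cv2.copyMakeBorder(b,0,480-240,0,0,0)]))
```

```text
(no output)
```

View pics/m1.png

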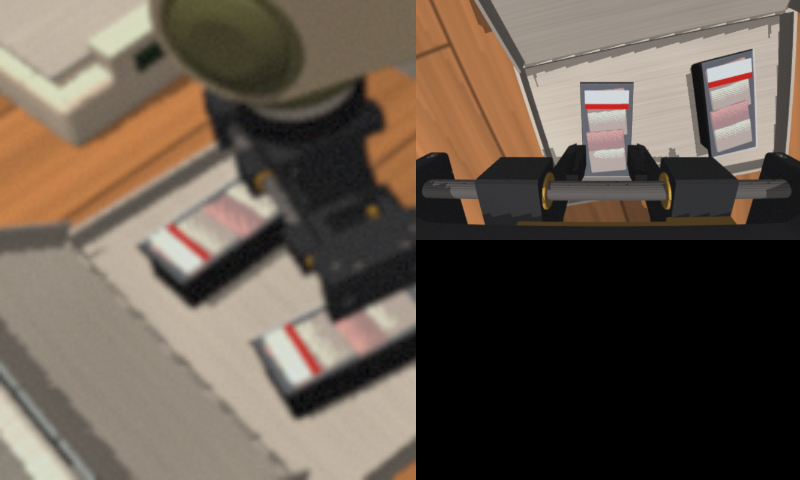

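The pack still lies in the tray, upright and apparently centred under the gripper, whose fingers slipped over it. I'll check whether it shifted, then regrasp with a force check.

Run:
```python
from h import *
m1=np.load('w1m.npy',allow_pickle=True).item();m=bot.camera_model('wrist')
print('before',onz(m1,286,99,.04),onz(m1,336,98,.04));print('now',onz(m,275,138,.04),onz(m,363,138,.04))
print(np.array(m['pose'])[:3,3],bot.sense()['tcp_pos'],bot.sense()['grasp_force'])
```

```text
before [0.40803482 0.40240698 0.04      ] [0.46007198 0.3867796  0.04      ]
now [0.4082759  0.40203208 0.04      ] [0.45986472 0.38703157 0.04      ]
[0.43803736 0.41228628 0.23428754] [0.41911109 0.34141514 0.07279135] 0.0
```

Request:
step_arm(
  series=[
    [[0,0,0,0,0,0,0.9],[0,0,0,0,0,0,0.9],[0,0,0,0,0,0,0.9],[0,0,0,0,0,0,0.9],[0,0,0,0,0,0,0.9],[0,0,0,0,0,0,0.9],[0,0,0,0,0,0,0.9],[0,0,0,0,0,0,0.9]],
  ],
)

```text
time: 4.92
tcp_pos: [0.4189, 0.3413, 0.0721]
tcp_rot: [-0.0, 0.8, 0.6, -0.0]
force: [1.3, 0.7, 0.1]
width: 0.897
grasp_force: 0.0
```

Request:
step_arm(
  series=[
    [[0,0,-16,0,0,0,0.9],[0,0,-16,0,0,0,0.9],[0,0,-6,0,0,0,0.9],[0,0,0,0,0,0,0.3],[0,0,0,0,0,0,0.3],[0,0,0,0,0,0,0.3],[0,0,0,0,0,0,0.3],[0,0,0,0,0,0,0.3]],
  ],
  force=25,
)

```text
time: 5.58
tcp_pos: [0.4192, 0.3415, 0.0348]
tcp_rot: [0.0, 0.8, 0.6, 0.001]
force: [-0.2, -0.4, -0.1]
width: 0.542
grasp_force: 0.0
```

Request:
step_arm(
  series=[
    [[0,0,0,0,0,0,0.3],[0,0,0,0,0,0,0.3],[0,0,0,0,0,0,0.3]],
  ],
)

```text
time: 5.83
tcp_pos: [0.419, 0.3413, 0.0343]
tcp_rot: [0.0, 0.8, 0.6, 0.0]
force: [0.2, -0.4, 0.5]
width: 0.319
grasp_force: 0.0
```

Run:
```python
from h import *
im,m=snap('side','s2.png');im2,m2=snap('wrist','w3.png')
a=cv2.resize(im[250:400,150:290,::-1],(420,450));b=cv2.resize(im2[120:,180:460,::-1],(375,375))
cv2.imwrite('pics/m2.png',np.hstack([a,cv2.copyMakeBorder(b,0,75,0,0,0)]))
print(bot.sense())
```

```text
{'time': 5.9333, 'joint_pos': array([4.64456493e-01, 5.76599664e-01, 1.58270227e+00, 2.31836690e-05,
       9.82193851e-01, 7.47452624e-01]), 'qvel': array([-2.75048832e-04,  1.26038878e-03, -5.51502857e-04, -2.46308030e-03,
        2.68851428e-04, -4.24295977e-05]), 'effort': array([ 1.57221737e-03, -4.69879174e+01, -1.56820017e+01,  5.53086901e-02,
       -4.03198216e-02,  3.35413233e-05]), 'tcp_pos': array([0.41893813, 0.34132075, 0.0341803 ]), 'tcp_rot': array([-8.42373730e-07,  7.99764405e-01,  6.00313996e-01,  4.93752160e-05]), 'force': array([ 0.28363263, -1.41883304, -0.15817548]), 'ft_torque': array([-0.07592224, -0.05840436, -0.03794764]), 'grasp_force': 0.0, 'width': 0.3047104312614106}
```

View pics/m2.png

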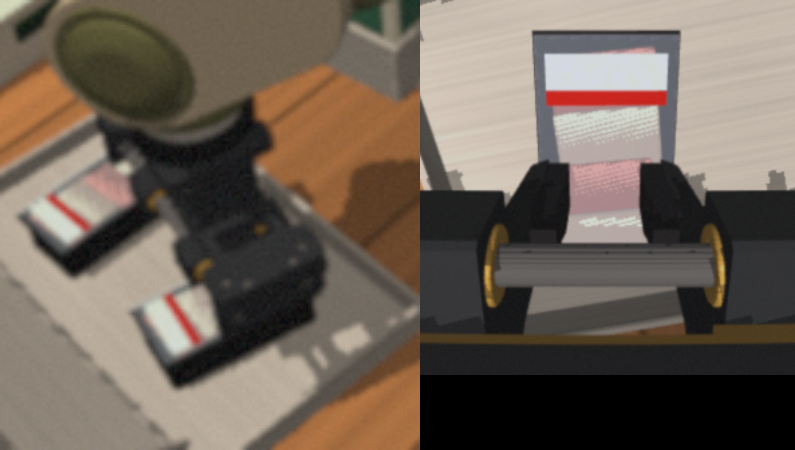

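The fingers visibly close over the pack's film (tips at wrist (292,243) and (346,243)) instead of around its sides. I'll compare where the fingertips should project.

Run:
```python
from h import *
from scipy.spatial.transform import Rotation as R
m1=np.load('w1m.npy',allow_pickle=True).item();m=bot.camera_model('wrist');s=bot.sense()
def tips(m,p,q,h):
    r=R.from_quat(np.r_[q[1:],q[0]])
    for L in(-.02,0,.003,.022):
        print(L,[np.round(proj(m,p+r.apply([a,b,L])),0).tolist() for b in(-h,h) for a in(-.009,.009)])
tips(m1,np.array([.41663,.31364,.2359]),np.array([2e-4,.80794,.58926,1e-3]),.044)
tips(m,s['tcp_pos'],s['tcp_rot'],.044*s['width'])
print([onz(m1,230,245,z).round(3) for z in(.214,.236)],[onz(m1,405,245,z).round(3) for z in(.214,.236)])
```

```text
-0.02 [[234.0, 276.0], [231.0, 244.0], [407.0, 276.0], [410.0, 244.0]]
0 [[243.0, 258.0], [240.0, 228.0], [397.0, 258.0], [400.0, 228.0]]
0.003 [[244.0, 256.0], [242.0, 226.0], [396.0, 256.0], [398.0, 226.0]]
0.022 [[251.0, 242.0], [249.0, 215.0], [389.0, 242.0], [391.0, 215.0]]
-0.02 [[294.0, 276.0], [293.0, 244.0], [347.0, 276.0], [348.0, 244.0]]
0 [[296.0, 258.0], [296.0, 229.0], [344.0, 258.0], [344.0, 229.0]]
0.003 [[297.0, 256.0], [296.0, 227.0], [343.0, 256.0], [344.0, 227.0]]
0.022 [[299.0, 242.0], [298.0, 215.0], [341.0, 242.0], [341.0, 215.0]]
[array([0.359, 0.321, 0.214]), array([0.368, 0.328, 0.236])] [array([0.465, 0.286, 0.214]), array([0.462, 0.298, 0.236])]
```

Run:
```python
from h import *
from scipy.spatial.transform import Rotation as R
r=R.from_quat([.9877,.15626,0,-.00066]);p=np.array([.16974,-.52286,.2225])
for n,box in(('scene',(90,200,20,130)),('side',(90,160,515,570))):
    m=bot.camera_model(n)
    for L in(-.02,0,.022): print(n,L,[np.round(proj(m,p+r.apply([0,b,L])),0).tolist() for b in(-.053,.053)])
    im=np.load(f'pics/{n}0.npy')[box[0]:box[1],box[2]:box[3]].max(2)
    k=(im<55).astype(np.uint8)
    ct=max(cv2.findContours(k,0,2)[0],key=cv2.contourArea)[:,0]
    for u in range(0,k.shape[1],4):
        c=ct[ct[:,0]==u]
        if len(c): print(u+box[2],c[:,1].min()+box[0],c[:,1].max()+box[0],end=' | ')
    print()
```

```text
scene -0.02 [[100.0, 146.0], [59.0, 162.0]]
scene 0 [[103.0, 153.0], [62.0, 169.0]]
scene 0.022 [[105.0, 160.0], [65.0, 177.0]]
20 131 136 | 24 126 129 | 28 124 124 | 32 137 138 | 40 122 147 | 44 96 148 | 48 98 145 | 52 117 151 | 56 108 160 | 60 137 154 | 64 96 164 | 68 95 134 | 72 132 132 | 76 131 131 | 80 129 129 | 84 90 90 | 88 127 127 | 92 90 125 | 96 93 147 | 100 92 150 | 104 97 103 | 108 105 105 | 120 108 108 | 124 108 112 | 
side -0.02 [[535.0, 143.0], [536.0, 125.0]]
side 0 [[533.0, 150.0], [534.0, 132.0]]
side 0.022 [[531.0, 158.0], [533.0, 139.0]]
515 98 105 | 519 105 105 | 523 100 107 | 527 109 124 | 531 90 92 | 543 129 134 | 547 128 128 | 555 109 127 | 559 111 116 | 563 112 117 | 567 119 119 |
```

Three views agree. The scene, side and wrist cameras all put the real fingertips about 18 mm *behind* the reported TCP, about 40 mm higher than the text says they are. I'll therefore use tip z ≈ tcp_z + 0.018, open, go 37 mm lower in small guarded steps, and retry.

Request:
step_arm(
  series=[
    [[0,0,0,0,0,0,0.95],[0,0,0,0,0,0,0.95],[0,0,0,0,0,0,0.95],[0,0,0,0,0,0,0.95],[0,0,0,0,0,0,0.95],[0,0,0,0,0,0,0.95],[0,0,0,0,0,0,0.95],[0,0,0,0,0,0,0.95]],
  ],
)

```text
time: 6.6
tcp_pos: [0.4189, 0.3413, 0.0341]
tcp_rot: [0.0, 0.8, 0.6, 0.0]
force: [1.1, 1.1, -0.7]
width: 0.884
grasp_force: 0.0
```

Request:
step_arm(
  series=[
    [[0,0,-6,0,0,0,0.95],[0,0,-6,0,0,0,0.95],[0,0,-6,0,0,0,0.95],[0,0,0,0,0,0,0.95]],
  ],
)

```text
time: 6.93
tcp_pos: [0.4183, 0.3409, 0.0146]
tcp_rot: [-0.0, 0.8, 0.6, -0.001]
force: [0.2, 0.4, -1.0]
width: 0.952
grasp_force: 0.0
```

Request:
step_arm(
  series=[
    [[0,0,-6,0,0,0,0.95],[0,0,-6,0,0,0,0.95],[0,0,-5,0,0,0,0.95],[0,0,0,0,0,0,0.4],[0,0,0,0,0,0,0.4],[0,0,0,0,0,0,0.4],[0,0,0,0,0,0,0.4],[0,0,0,0,0,0,0.4]],
  ],
  force=25,
)

```text
time: 7.6
tcp_pos: [0.4191, 0.3414, -0.0006]
tcp_rot: [0.0, 0.8, 0.6, 0.0]
force: [0.2, 1.2, 0.6]
width: 0.612
grasp_force: 25.0
```

Request:
step_arm(
  series=[
    [[0,0,0,0,0,0,0.4],[0,0,0,0,0,0,0.4],[0,0,0,0,0,0,0.4],[0,0,0,0,0,0,0.4]],
  ],
)

```text
time: 7.93
tcp_pos: [0.4191, 0.3414, -0.0006]
tcp_rot: [0.0, 0.8, 0.6, 0.0]
force: [-0.1, -0.6, 3.9]
width: 0.608
grasp_force: 25.0
```

Request:
step_arm(
  series=[
    [[0,0,6,0,0,0,0.4],[0,0,20,0,0,0,0.4],[0,0,36,0,0,0,0.4],[0,0,40,0,0,0,0.4],[0,0,40,0,0,0,0.4],[0,0,40,0,0,0,0.4],[0,0,40,0,0,0,0.4],[0,-10,30,0,0,0,0.4]],
  ],
)

```text
time: 8.6
tcp_pos: [0.4186, 0.332, 0.2547]
tcp_rot: [0.0, 0.799, 0.601, 0.002]
force: [1.1, 0.0, -1.4]
width: 0.608
grasp_force: 25.0
```

Request:
step_arm(
  series=[
    [[0,-25,10,0,0,0.02,0.4],[0,-36,0,0,0,0.02,0.4],[2,-38,0,0,0,0.02,0.4],[2,-38,0,0,0,0.02,0.4],[3,-38,0,0,0,0.02,0.4],[3,-38,0,0,0,0.02,0.4],[3,-38,0,0,0,0.02,0.4],[3,-38,0,0,0,0.02,0.4]],
  ],
)

```text
time: 9.27
tcp_pos: [0.4341, 0.0407, 0.2613]
tcp_rot: [-0.0, 0.749, 0.663, -0.0]
force: [1.8, -0.3, -1.0]
width: 0.608
grasp_force: 25.0
```

Request:
step_arm(
  series=[
    [[4,-38,0,0,0,0.02,0.4],[4,-38,0,0,0,0.02,0.4],[4,-38,0,0,0,0.02,0.4],[4,-38,0,0,0,0.02,0.4],[4,-38,-10,0,0,0.02,0.4],[4,-30,-20,0,0,0.02,0.4],[3,-20,-20,0,0,0.02,0.4],[0,0,0,0,0,0,0.4]],
  ],
)

```text
time: 9.93
tcp_pos: [0.4606, -0.2001, 0.2074]
tcp_rot: [-0.003, 0.702, 0.712, -0.001]
force: [-0.5, 0.8, -2.0]
width: 0.608
grasp_force: 25.0
```

Run:
```python
from h import *
s=bot.sense();print(s)
im,m=snap('wrist','w4.png');np.save('w4m.npy',m)
```

```text
{'time': 9.9333, 'joint_pos': array([-6.45653566e-01,  3.12903337e-01,  1.44967906e+00, -6.97232129e-04,
        1.38553924e+00, -6.59784786e-01]), 'qvel': array([ 0.06278227, -0.06466726, -0.02169276,  0.0187948 ,  0.08360117,
        0.08026467]), 'effort': array([-9.41077508e-01, -4.08877802e+01, -2.33420491e+01,  5.56639439e-03,
       -5.84591925e-01, -6.63393438e-01]), 'tcp_pos': array([ 0.46062601, -0.2001364 ,  0.20737382]), 'tcp_rot': array([-0.0031905 ,  0.70204273,  0.71212726, -0.00077129]), 'force': array([-0.48758385,  0.79881062, -2.00735249]), 'ft_torque': array([-0.02084989, -0.02395085,  0.02150288]), 'grasp_force': 24.999311068095267, 'width': 0.6082415264919141}
```

View pics/w4.png

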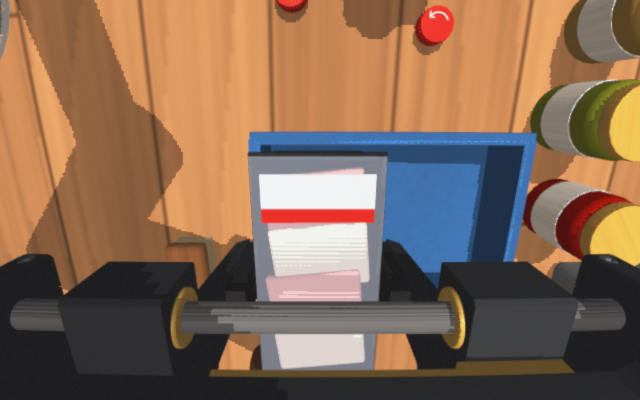

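The wrist view shows the pack held straight, with the tote's rear rim corners at (249,133) and (535,133) and its right edge down to (517,262).

Run:
```python
from h import *
m=np.load('w4m.npy',allow_pickle=True).item()
a,b,c=[onz(m,*p,.07) for p in((249,133),(535,133),(517,262))];print(a,b,c,'L',np.linalg.norm(b-a),np.degrees(np.arctan2(*(b-a)[1::-1])))
print('pack end',onz(m,249,153,.207+.041),onz(m,387,153,.207+.041))
x=(b-a)/np.linalg.norm(b-a);y=np.array([x[1],-x[0],0]);C=(a+b)/2+y*.09;print('tote',C,'slots',C-x*.062,C+x*.062)
im=np.load('pics/w4.npy');h=cv2.cvtColor(im,cv2.COLOR_RGB2HSV);k=cv2.inRange(h,(100,120,60),(120,255,255))
for u in(280,340,400,460,500):print(u,np.flatnonzero(k[:,u])[:2])
for v in(140,150,180,220,255):
    r=np.flatnonzero(k[v]);print(v,r.min(),r.max())
print(bot.sense()['tcp_pos'])
```

```text
[ 0.39332089 -0.15022086  0.07      ] [ 0.66337748 -0.1452629   0.07      ] [ 0.67244765 -0.28023056  0.07      ] L 0.2701020977176657 1.0517743833211195
pack end [ 0.43201246 -0.14386325  0.248     ] [ 0.48521692 -0.143061    0.248     ]
tote [ 0.53000121 -0.23772672  0.07      ] slots [ 0.46801166 -0.23886478  0.07      ] [ 0.59199077 -0.23658865  0.07      ]
280 [133 134]
340 [133 134]
400 [133 134]
460 [133 134]
500 [133 134]
140 250 535
150 249 534
180 387 528
220 384 520
255 409 513
[ 0.46092871 -0.19845684  0.20929582]
```

Request:
step_arm(
  series=[
    [[4,-20,-10,0,0,0,0.4],[4,-22,-20,0,0,0,0.4],[0,0,-30,0,0,0,0.4],[0,0,-35,0,0,0,0.4],[0,0,-35,0,0,0,0.4],[0,0,-30,0,0,0,0.4],[0,0,-15,0,0,0,0.4],[0,0,0,0,0,0,0.4]],
  ],
)

```text
time: 10.65
tcp_pos: [0.469, -0.2377, 0.0343]
tcp_rot: [-0.003, 0.701, 0.713, -0.0]
force: [-0.6, 0.0, -1.2]
width: 0.611
grasp_force: 25.0
```

Request:
step_arm(
  series=[
    [[0,0,0,0,0,0,0.4],[0,0,0,0,0,0,0.4]],
  ],
)

```text
time: 10.82
tcp_pos: [0.4709, -0.2397, 0.038]
tcp_rot: [0.001, 0.701, 0.713, 0.0]
force: [-0.2, -0.4, -1.3]
width: 0.612
grasp_force: 25.0
```

Request:
step_arm(
  series=[
    [[0,0,-12,0,0,0,0.4],[0,0,-12,0,0,0,0.4],[0,0,-6,0,0,0,0.4],[0,0,-3,0,0,0,0.4],[0,0,-2,0,0,0,0.4],[0,0,0,0,0,0,0.4],[0,0,0,0,0,0,0.4]],
  ],
)

```text
time: 11.4
tcp_pos: [0.4702, -0.2399, 0.0017]
tcp_rot: [0.0, 0.701, 0.713, 0.0]
force: [0.5, -0.4, -1.1]
width: 0.608
grasp_force: 25.0
```

Request:
step_arm(
  series=[
    [[0,0,-1,0,0,0,0.4],[0,0,-1,0,0,0,0.4],[0,0,0,0,0,0,0.4],[0,0,0,0,0,0,0.4]],
  ],
)

```text
time: 11.73
tcp_pos: [0.4701, -0.2398, -0.0006]
tcp_rot: [0.0, 0.701, 0.713, 0.0]
force: [0.2, -0.6, 0.6]
width: 0.611
grasp_force: 25.0
```

Request:
step_arm(
  series=[
    [[0,0,0,0,0,0,0.8],[0,0,0,0,0,0,0.8],[0,0,0,0,0,0,0.8],[0,0,0,0,0,0,0.8]],
  ],
)

```text
time: 12.07
tcp_pos: [0.4699, -0.2397, -0.0009]
tcp_rot: [-0.0, 0.701, 0.713, 0.0]
force: [-0.3, -0.0, 0.1]
width: 0.798
grasp_force: 0.0
```

Request:
step_arm(
  series=[
    [[0,0,4,0,0,0,0.8],[0,0,12,0,0,0,0.8],[0,0,30,0,0,0,0.8],[0,0,40,0,0,0,0.8],[0,0,40,0,0,0,0.9],[0,0,40,0,0,0,0.95],[0,0,40,0,0,0,0.95],[0,10,40,0,0,0,0.95]],
  ],
)

```text
time: 12.73
tcp_pos: [0.4695, -0.2303, 0.2475]
tcp_rot: [0.0, 0.701, 0.713, -0.0]
force: [0.7, -0.9, 0.3]
width: 0.953
grasp_force: 0.0
```

Request:
step_arm(
  series=[
    [[3,36,10,0,0,-0.004,0.95],[3,38,0,0,0,-0.004,0.95],[3,38,0,0,0,-0.004,0.95],[3,38,0,0,0,-0.004,0.95],[3,38,0,0,0,-0.004,0.95],[3,38,0,0,0,-0.004,0.95],[3,38,0,0,0,-0.004,0.95],[5,38,0,0,0,-0.004,0.95]],
  ],
)

```text
time: 13.4
tcp_pos: [0.4953, 0.0742, 0.2556]
tcp_rot: [0.0, 0.712, 0.702, 0.0]
force: [0.5, -0.2, 0.1]
width: 0.949
grasp_force: 0.0
```

Request:
step_arm(
  series=[
    [[8,34,0,0,0,-0.004,0.95],[8,36,0,0,0,-0.004,0.95],[8,38,0,0,0,-0.004,0.95],[8,38,0,0,0,-0.004,0.95],[8,38,0,0,0,-0.004,0.95],[8,36,0,0,0,0,0.95],[8,28,-10,0,0,0,0.95],[4,10,-20,0,0,0,0.95]],
  ],
)

```text
time: 14.07
tcp_pos: [0.5564, 0.3343, 0.2265]
tcp_rot: [0.001, 0.718, 0.696, 0.002]
force: [-0.1, 0.3, 0.3]
width: 0.947
grasp_force: 0.0
```

Request:
step_arm(
  series=[
    [[0,0,-35,0,0,0,0.95],[0,0,-38,0,0,0,0.95],[0,0,-38,0,0,0,0.95],[0,0,-30,0,0,0,0.95],[0,0,-15,0,0,0,0.95],[0,0,-5,0,0,0,0.95],[0,0,0,0,0,0,0.95],[0,0,0,0,0,0,0.95]],
  ],
)

```text
time: 14.73
tcp_pos: [0.5565, 0.3305, 0.0654]
tcp_rot: [0.0, 0.719, 0.695, 0.001]
force: [0.1, 0.0, 0.3]
width: 0.95
grasp_force: 0.0
```

Run:
```python
from h import *
s=bot.sense();print(s['tcp_pos'],s['tcp_rot'])
im,m=snap('wrist','w5.png');np.save('w5m.npy',m)
# dark pack/label end: predicted top-end corners from first measurement
m1=np.load('w1m.npy',allow_pickle=True).item()
P=[onz(m1,*p,.04) for p in((399,76),(447,64))];q=[proj(m,p) for p in P];print(np.round(P,4),np.round(q,0))
h=cv2.cvtColor(im,cv2.COLOR_RGB2HSV);r=cv2.inRange(h,(0,170,120),(6,255,255))|cv2.inRange(h,(174,170,120),(180,255,255))
k,l,st,c=cv2.connectedComponentsWithStats(r)
for i in range(1,k):
    if st[i,4]>60:print(st[i],c[i])
```

```text
[0.55648397 0.33050933 0.06538369] [3.35799800e-04 7.19389553e-01 6.94606308e-01 7.97050981e-04]
[[0.5309 0.388  0.04  ]
 [0.5829 0.3845 0.04  ]] [[273. 138.]
 [362. 140.]]
[282 174  75   9 612] [319.48529412 178.28104575]
```

Request:
step_arm(
  series=[
    [[0,2,-20,0,0,0,0.95],[0,0,-20,0,0,0,0.95],[0,0,-14,0,0,0,0.95],[0,0,-8,0,0,0,0.95],[0,0,-4,0,0,0,0.95],[0,0,0,0,0,0,0.95],[0,0,0,0,0,0,0.4],[0,0,0,0,0,0,0.4]],
  ],
)

```text
time: 15.45
tcp_pos: [0.5566, 0.3325, -0.0006]
tcp_rot: [0.0, 0.719, 0.695, 0.001]
force: [0.3, 0.1, 0.7]
width: 0.823
grasp_force: 0.0
```

Request:
step_arm(
  series=[
    [[0,0,0,0,0,0,0.4],[0,0,0,0,0,0,0.4],[0,0,0,0,0,0,0.4],[0,0,0,0,0,0,0.4],[0,0,0,0,0,0,0.4],[0,0,0,0,0,0,0.4]],
  ],
)

```text
time: 15.95
tcp_pos: [0.5563, 0.3324, -0.0013]
tcp_rot: [0.0, 0.719, 0.695, 0.001]
force: [0.0, -0.7, 3.9]
width: 0.61
grasp_force: 25.0
```

Request:
step_arm(
  series=[
    [[0,0,6,0,0,0,0.4],[0,0,20,0,0,0,0.4],[0,0,36,0,0,0,0.4],[0,0,40,0,0,0,0.4],[0,0,40,0,0,0,0.4],[0,0,40,0,0,0,0.4],[0,0,40,0,0,0,0.4],[0,-10,38,0,0,0,0.4]],
  ],
)

```text
time: 16.62
tcp_pos: [0.5549, 0.3232, 0.2601]
tcp_rot: [-0.0, 0.719, 0.695, -0.0]
force: [1.2, 0.6, -1.9]
width: 0.614
grasp_force: 25.0
```

Request:
step_arm(
  series=[
    [[0,-25,15,0,0,0.004,0.4],[2,-36,0,0,0,0.004,0.4],[2,-38,0,0,0,0.004,0.4],[2,-38,0,0,0,0.004,0.4],[2,-38,0,0,0,0.004,0.4],[3,-38,0,0,0,0.004,0.4],[3,-38,0,0,0,0.004,0.4],[3,-38,0,0,0,0.004,0.4]],
  ],
)

```text
time: 17.28
tcp_pos: [0.5722, 0.0317, 0.2729]
tcp_rot: [-0.001, 0.708, 0.706, -0.0]
force: [0.8, -0.1, -1.0]
width: 0.612
grasp_force: 25.0
```

Request:
step_arm(
  series=[
    [[3,-38,0,0,0,0.004,0.4],[3,-38,0,0,0,0.004,0.4],[3,-38,0,0,0,0.004,0.4],[3,-38,0,0,0,0.004,0.4],[3,-38,-10,0,0,0.003,0.4],[2,-38,-15,0,0,0,0.4],[2,-25,-15,0,0,0,0.4],[0,-14,0,0,0,0,0.4]],
  ],
)

```text
time: 17.95
tcp_pos: [0.5905, -0.236, 0.2292]
tcp_rot: [-0.004, 0.702, 0.712, -0.001]
force: [0.0, 0.9, -3.0]
width: 0.608
grasp_force: 25.0
```

Request:
step_arm(
  series=[
    [[0,0,0,0,0,0,0.4],[0,0,0,0,0,0,0.4],[0,0,0,0,0,0,0.4]],
  ],
)

```text
time: 18.2
tcp_pos: [0.5922, -0.2322, 0.2343]
tcp_rot: [0.0, 0.701, 0.713, 0.0]
force: [0.1, 0.3, -2.2]
width: 0.614
grasp_force: 25.0
```

Request:
step_arm(
  series=[
    [[0,-8,-20,0,0,0,0.4],[0,0,-36,0,0,0,0.4],[0,0,-38,0,0,0,0.4],[0,0,-38,0,0,0,0.4],[0,0,-34,0,0,0,0.4],[0,0,-22,0,0,0,0.4],[0,0,-9,0,0,0,0.4],[0,0,0,0,0,0,0.4]],
  ],
)

```text
time: 18.87
tcp_pos: [0.5917, -0.2401, 0.0352]
tcp_rot: [-0.001, 0.701, 0.713, -0.0]
force: [-0.0, 0.1, -1.2]
width: 0.613
grasp_force: 25.0
```

Request:
step_arm(
  series=[
    [[0,0,0,0,0,0,0.4],[0,0,0,0,0,0,0.4]],
  ],
)

```text
time: 19.03
tcp_pos: [0.5931, -0.2418, 0.0385]
tcp_rot: [0.002, 0.701, 0.713, 0.0]
force: [-0.3, -0.2, -0.9]
width: 0.608
grasp_force: 25.0
```

Request:
step_arm(
  series=[
    [[0,0,-12,0,0,0,0.4],[0,0,-12,0,0,0,0.4],[0,0,-6,0,0,0,0.4],[0,0,-3,0,0,0,0.4],[0,0,-3,0,0,0,0.4],[0,0,-1,0,0,0,0.4],[0,0,0,0,0,0,0.4],[0,0,0,0,0,0,0.4]],
  ],
)

```text
time: 19.7
tcp_pos: [0.5921, -0.2418, -0.0006]
tcp_rot: [0.0, 0.701, 0.713, 0.0]
force: [0.3, 0.0, -2.7]
width: 0.612
grasp_force: 25.0
```

Request:
step_arm(
  series=[
    [[0,0,-1,0,0,0,0.4],[0,0,0,0,0,0,0.4],[0,0,0,0,0,0,0.4]],
  ],
)

```text
time: 19.95
tcp_pos: [0.5922, -0.2419, -0.0013]
tcp_rot: [0.001, 0.701, 0.713, 0.0]
force: [-0.7, 0.1, 2.0]
width: 0.608
grasp_force: 25.0
```

Request:
step_arm(
  series=[
    [[0,0,0,0,0,0,0.8],[0,0,0,0,0,0,0.8],[0,0,0,0,0,0,0.8],[0,0,0,0,0,0,0.8]],
  ],
)

```text
time: 20.28
tcp_pos: [0.5919, -0.2417, -0.0019]
tcp_rot: [-0.0, 0.701, 0.713, -0.0]
force: [0.4, 0.9, 0.2]
width: 0.802
grasp_force: 0.0
```

Request:
step_arm(
  series=[
    [[0,0,4,0,0,0,0.8],[0,0,12,0,0,0,0.8],[0,0,30,0,0,0,0.8],[0,0,40,0,0,0,0.8],[0,0,40,0,0,0,0.9],[0,0,40,0,0,0,0.95],[0,0,40,0,0,0,0.95],[0,0,40,0,0,0,0.95]],
  ],
)

```text
time: 20.95
tcp_pos: [0.5914, -0.2413, 0.2476]
tcp_rot: [0.001, 0.701, 0.713, 0.0]
force: [0.7, -0.4, 0.5]
width: 0.954
grasp_force: 0.0
```

Request:
step_arm(
  series=[
    [[-5,30,10,0,0,0,0.95],[-5,36,0,0,0,0,0.95],[-5,38,0,0,0,0,0.95],[-5,30,0,0,0,0,0.95],[-5,10,0,0,0,0,0.95],[0,0,0,0,0,0,0.95],[0,0,0,0,0,0,0.95]],
  ],
)

```text
time: 21.53
tcp_pos: [0.567, -0.0982, 0.255]
tcp_rot: [0.001, 0.701, 0.713, 0.0]
force: [0.1, -0.6, -1.0]
width: 0.948
grasp_force: 0.0
```

Run:
```python
from h import *
s=bot.sense();print(s['tcp_pos'],s['tcp_rot'],s['force'])
a,ma=snap('scene','s3.png');b,mb=snap('wrist','w6.png')
A=cv2.resize(a[140:340,170:430,::-1],(520,400));B=cv2.resize(b[:,150:,::-1],(0,0),fx=.55,fy=.55)
cv2.imwrite('pics/m3.png',np.hstack([A,cv2.copyMakeBorder(B,0,180,0,0,0)]))
h=cv2.cvtColor(a,cv2.COLOR_RGB2HSV)
r=cv2.inRange(h,(0,190,90),(5,255,255))|cv2.inRange(h,(174,190,90),(180,255,255))
k,l,st,c=cv2.connectedComponentsWithStats(r)
for i in range(1,k):
    if st[i,4]>40:print(st[i],c[i])
```

```text
[ 0.56696002 -0.09816341  0.25495281] [6.61574026e-04 7.01280350e-01 7.12885284e-01 6.73164101e-05] [ 0.13273546 -0.61172803 -0.96674912]
[23  8 14 16 85] [29.65882353 15.31764706]
[ 3 63 13 16 83] [ 9.01204819 70.56626506]
[351 165  20  20 331] [360.21148036 174.74018127]
[511 176  10   9  76] [515.5 180. ]
[306 216  13  13 125] [311.648 222.384]
[324 250  14  16 168] [329.92857143 257.7202381 ]
[273 315  36  22 214] [294.55607477 328.12149533]
```

View pics/m3.png

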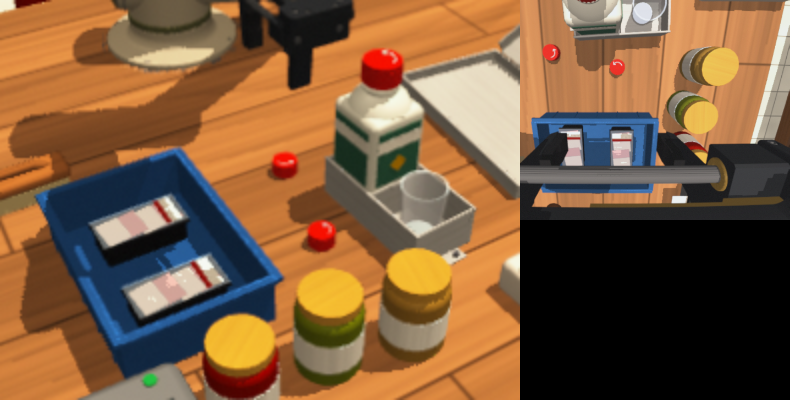

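Both packs lie flat side by side in the tote. The cap is still at scene (360,175) and nothing else has moved. Next I approach the cap and measure it with the wrist camera.

Request:
step_arm(
  series=[
    [[-6,20,15,0,0,-0.015,0.95],[-7,30,20,0,0,0,0.95],[-7,30,5,0,0,0,0.95],[-6,25,0,0,0,0,0.95],[-4,13,0,0,0,0,0.95],[0,0,0,0,0,0,0.95],[0,0,0,0,0,0,0.95]],
  ],
)

```text
time: 22.22
tcp_pos: [0.5373, 0.0194, 0.2938]
tcp_rot: [-0.0, 0.707, 0.707, -0.0]
force: [0.6, -0.7, -0.1]
width: 0.95
grasp_force: 0.0
```

```bash
cat > cap.py <<'E'
from h import *
s=bot.sense();m=bot.camera_model('wrist');im=bot.get_image('wrist');np.save('pics/wc.npy',im);cv2.imwrite('pics/wc.png',im[:,:,::-1])
print(s['tcp_pos'],s['tcp_rot'],'cap predicted',proj(m,[.5372,.0624,.214]),'cam',np.array(m['pose'])[:3,3])
h=cv2.cvtColor(im,cv2.COLOR_RGB2HSV);r=cv2.inRange(h,(0,170,80),(8,255,255))|cv2.inRange(h,(172,170,80),(180,255,255))
k,l,st,c=cv2.connectedComponentsWithStats(r)
for i in range(1,k):
    if st[i,4]>100:
        x,y,w,hh,_=st[i];print(st[i],c[i]);ct=max(cv2.findContours((l==i).astype(np.uint8),0,1)[0],key=cv2.contourArea)
        (u,v),rad=cv2.minEnclosingCircle(ct);print('circ',u,v,rad,'top',onz(m,u,v,.214),'mid',onz(m,u,v,.207))
E
python3 cap.py
```

```text
[0.53725252 0.01940556 0.29380948] [-5.03607015e-05  7.06834861e-01  7.07378526e-01 -3.12020479e-04] cap predicted (np.float64(319.6098656347647), np.float64(148.73196729867453)) cam [0.53569532 0.09337678 0.4551879 ]
[ 284  113   63   64 2842] [315.12244898 146.60978184]
circ 314.64556884765625 144.94937133789062 31.978158950805664 top [0.53340899 0.06526931 0.214     ] mid [0.53334263 0.06445354 0.207     ]
[230 170  27  27 491] [242.98370672 182.72505092]
circ 243.375 182.75 13.489100456237793 top [0.47704177 0.03565675 0.214     ] mid [0.47533947 0.03398154 0.207     ]
[333 190  25  26 457] [344.70678337 203.02188184]
circ 344.5 202.5 12.980854988098145 top [0.55731865 0.01942193 0.214     ] mid [0.55794622 0.01727554 0.207     ]
[437 334  10  24 125] [441.208 343.928]
circ 441.5 345.5 11.510964393615723 top [ 0.65295007 -0.1218668   0.214     ] mid [ 0.65635316 -0.12811382  0.207     ]
```

Request:
step_arm(
  series=[
    [[-1,22,0,0,0,0,0.95],[-1,22,-5,0,0,0,0.95],[0,0,-25,0,0,0,0.95],[0,0,-25,0,0,0,0.95],[0,0,-15,0,0,0,0.95],[0,0,0,0,0,0,0.95],[0,0,0,0,0,0,0.95]],
  ],
)

```text
time: 22.85
tcp_pos: [0.5353, 0.0631, 0.2238]
tcp_rot: [-0.0, 0.707, 0.707, -0.001]
force: [-0.7, 0.2, 0.1]
width: 0.952
grasp_force: 0.0
```

```bash
python3 cap.py
```

```text
[0.53534349 0.06305551 0.22381396] [-4.78270894e-04  7.07348904e-01  7.06864235e-01 -5.02213794e-04] cap predicted (np.float64(323.33244835009117), np.float64(238.3086145665007)) cam [0.53403684 0.13698578 0.38523182]
[ 277  185   88   87 5404] [318.91950407 230.94892672]
circ 323.9934997558594 230.00650024414062 48.01200485229492 top [0.53756117 0.06767267 0.214     ] mid [0.53770525 0.06483913 0.207     ]
[220 214  31  31 654] [234.90672783 228.33027523]
circ 235.35714721679688 229.07142639160156 15.851767539978027 top [0.48553421 0.06821483 0.214     ] mid [0.48355141 0.06540345 0.207     ]
```

View pics/wc.png

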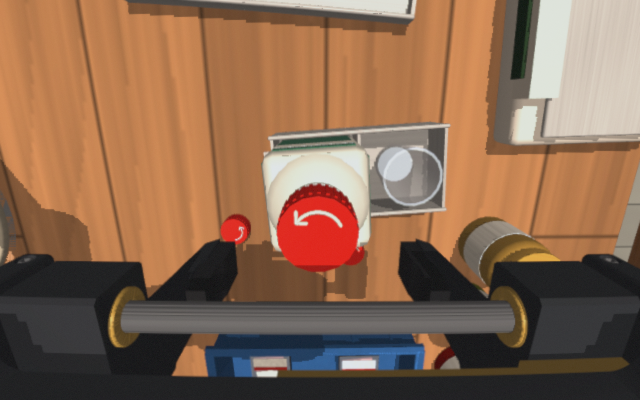

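The view shows the cap's top disc centred at (318,231), midway between the fingertips at u = 236 and 400. The gripper is aligned, so I go down and grip.

Request:
step_arm(
  series=[
    [[0,2,-12,0,0,0,0.95],[0,0,-14,0,0,0,0.95],[0,0,-14,0,0,0,0.95],[0,0,-9,0,0,0,0.95],[0,0,-3,0,0,0,0.95],[0,0,0,0,0,0,0.95]],
  ],
  force=40,
)

```text
time: 23.4
tcp_pos: [0.5352, 0.066, 0.1723]
tcp_rot: [0.0, 0.707, 0.707, 0.0]
force: [-0.4, -0.2, -0.2]
width: 0.95
grasp_force: 0.0
```

Request:
step_arm(
  series=[
    [[0,0,0,0,0,0,0.3],[0,0,0,0,0,0,0.3],[0,0,0,0,0,0,0.3],[0,0,0,0,0,0,0.3],[0,0,0,0,0,0,0.3],[0,0,0,0,0,0,0.3],[0,0,0,0,0,0,0.3],[0,0,0,0,0,0,0.3]],
  ],
)

```text
time: 24.07
tcp_pos: [0.5352, 0.0663, 0.1723]
tcp_rot: [0.0, 0.707, 0.707, 0.0]
force: [1.5, 0.6, 2.1]
width: 0.547
grasp_force: 40.0
```

Request:
step_arm(
  series=[
    [[0,0,-1,0,0,0,0.3],[0,0,-1,0,0,0,0.3],[0,0,-1,0,0,0,0.3],[0,0,-1,0,0,0,0.3],[0,0,-1,0,0,0,0.3],[0,0,0,0,0,0,0.3]],
  ],
  force=50,
)

```text
time: 24.57
tcp_pos: [0.5354, 0.0663, 0.1683]
tcp_rot: [0.001, 0.707, 0.707, 0.001]
force: [-1.4, -0.5, 11.4]
width: 0.549
grasp_force: 50.0
```

Request:
step_arm(
  series=[
    [[0,0,-1,0,0,0,0.3],[0,0,-1,0,0,0,0.3],[0,0,-1,0,0,0,0.3],[0,0,0,0,0,0,0.3]],
  ],
)

```text
time: 24.9
tcp_pos: [0.5355, 0.0663, 0.1672]
tcp_rot: [0.002, 0.707, 0.708, 0.001]
force: [-6.4, -0.1, 24.0]
width: 0.546
grasp_force: 50.0
```

Request:
step_arm(
  series=[
    [[0,0,0,0,0,0.06,0.3],[0,0,0,0,0,0.07,0.3],[0,0,0,0,0,0.07,0.3],[0,0,0,0,0,0.07,0.3],[0,0,0,0,0,0.07,0.3]],
  ],
)

```text
time: 25.32
tcp_pos: [0.5363, 0.0663, 0.1672]
tcp_rot: [0.003, 0.576, 0.818, 0.002]
force: [-0.9, 1.7, 22.2]
width: 0.546
grasp_force: 50.0
```

```bash
python3 -c "
from bench import bot
s=bot.sense();print(s['force'],s['ft_torque'],s['tcp_rot'],s['joint_pos'],s['width'])"
```

```text
[-0.8965475   1.74252582 22.21568366] [ 0.0075072   0.37257111 -0.12850335] [0.00274415 0.57552855 0.81777552 0.00159765] [-9.62927566e-02  4.08625980e-01  1.42298703e+00  6.76106054e-05
  1.30362926e+00 -4.40598974e-01] 0.545995881338321
```

Request:
step_arm(
  series=[
    [[0,0,0,0,0,0.07,0.3],[0,0,0,0,0,0.08,0.3],[0,0,0,0,0,0.08,0.3],[0,0,0,0,0,0.08,0.3],[0,0,0,0,0,0.08,0.3],[0,0,0,0,0,0.08,0.3],[0,0,0,0,0,0.08,0.3],[0,0,0,0,0,0.08,0.3]],
  ],
)

```text
time: 25.98
tcp_pos: [0.5355, 0.0662, 0.1672]
tcp_rot: [0.002, 0.294, 0.956, 0.0]
force: [-5.7, 1.0, 23.0]
width: 0.551
grasp_force: 50.0
```

Request:
step_arm(
  series=[
    [[0,0,0,0,0,0.06,0.3],[0,0,0,0,0,0.04,0.3],[0,0,0,0,0,0,0.3],[0,0,0,0,0,0,0.3]],
  ],
)

```text
time: 26.32
tcp_pos: [0.5354, 0.0661, 0.1672]
tcp_rot: [0.002, 0.247, 0.969, -0.0]
force: [-7.0, -0.6, 24.3]
width: 0.548
grasp_force: 50.0
```

Request:
step_arm(
  series=[
    [[0,0,3,0,0,0,0.3],[0,0,3,0,0,0,0.3],[0,0,3,0,0,0,0.3],[0,0,3,0,0,0,0.3],[0,0,0,0,0,0,0.3]],
  ],
)

```text
time: 26.73
tcp_pos: [0.5347, 0.0663, 0.1762]
tcp_rot: [-0.0, 0.247, 0.969, -0.0]
force: [-0.1, -0.5, 0.1]
width: 0.547
grasp_force: 50.0
```

Request:
step_arm(
  series=[
    [[0,0,4,0,0,0,0.3],[0,0,6,0,0,0,0.3],[0,0,10,0,0,0,0.3],[0,0,16,0,0,0,0.3],[0,0,20,0,0,0,0.3],[0,0,20,0,0,0,0.3],[0,0,14,0,0,0,0.3],[0,0,6,0,0,0,0.3]],
  ],
)

```text
time: 27.4
tcp_pos: [0.5354, 0.0664, 0.2744]
tcp_rot: [0.002, 0.247, 0.969, 0.0]
force: [0.4, -0.1, -0.1]
width: 0.55
grasp_force: 50.0
```

Request:
step_arm(
  series=[
    [[0,0,0,0,0,0,0.3],[0,0,0,0,0,0,0.3],[0,0,0,0,0,0,0.3],[0,0,0,0,0,0,0.3]],
  ],
)

```text
time: 27.73
tcp_pos: [0.5346, 0.0663, 0.2711]
tcp_rot: [-0.001, 0.247, 0.969, -0.0]
force: [0.6, -0.1, -0.5]
width: 0.548
grasp_force: 50.0
```

Run:
```python
from h import *
s=bot.sense();print(s['tcp_pos'],s['force'],s['width'],s['grasp_force'])
for n,u,v,w in(('scene',330,130,60),('side',245,150,60)):
    im,m=snap(n,n+'9.png');h=cv2.cvtColor(im,cv2.COLOR_RGB2HSV)
    r=cv2.inRange(h,(0,190,60),(5,255,255))|cv2.inRange(h,(174,190,60),(180,255,255))
    k,l,st,c=cv2.connectedComponentsWithStats(r);print(n,'expect cap',np.round(proj(m,s['tcp_pos']+[0,0,.027]),0),[(st[i].tolist()) for i in range(1,k) if st[i,4]>25])
    g=cv2.inRange(h,(60,60,20),(90,255,120));o=np.load(f'pics/{n}0.npy');g0=cv2.inRange(cv2.cvtColor(o,cv2.COLOR_RGB2HSV),(60,60,20),(90,255,120))
    sl=np.s_[v:v+130,u:u+w]
    for q in(g0,g):
        yx=np.argwhere(q[sl]);print(' green',len(yx),yx.mean(0).round(1))
```

```text
[0.53462027 0.06632737 0.27109973] [ 0.62242979 -0.1359597  -0.47715577] 0.5482306589591509 49.99982606190315
scene expect cap [364. 137.] [[4, 0, 33, 26, 601], [150, 0, 22, 3, 49], [407, 19, 8, 24, 83], [0, 34, 17, 47, 277], [95, 56, 32, 47, 877], [402, 60, 7, 23, 120], [384, 63, 9, 23, 123], [175, 125, 20, 19, 230], [353, 128, 23, 20, 369], [55, 147, 28, 25, 371], [511, 176, 10, 9, 77], [306, 216, 13, 13, 125], [324, 250, 14, 16, 166], [272, 315, 37, 24, 383], [275, 344, 34, 14, 138]]
 green 517 [87.4 26.7]
 green 518 [87.4 26.7]
side expect cap [271. 160.] [[260, 148, 47, 22, 505], [326, 257, 14, 14, 137], [71, 309, 9, 8, 37]]
 green 464 [95.9 30.3]
 green 472 [95.5 30.6]
```

The cap is held about 96 mm above the rim, at scene (364,138). The bottle's green label is where it was at the start.

```bash
python3 -c "
from bench import bot
print(bot.job_done())"
```

```text
the job is handed in; nothing more can be done
None
```

I handed the job in at about 28 s of robot time: both packs lie flat and released in the tote, and the gripper holds the opened cap about 96 mm above the standing bottle's neck. The verdict was not shown. My first two tries at pack 1 closed above it, because the fingertips sit about 40 mm higher than the interface text says; I corrected for that.

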